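# Turn the marble dish to the camera

## Task

Set the amber glass marble gently into the middle of the white dish and let go of it, without dropping it in. Then lift the dish by its blue handle about 10 cm off the desk without turning it yet, and, keeping it level with the loose marble resting in its centre, give it roughly a quarter turn in the air so that the orange pointer aims at the red camera. Finish holding it still like that, in the air and level; leave the headset, glass cube and pencil cup as they are.

Things in the scene. Friction and masses are not known exactly. Their poses are not given: they have to be found in the camera images.
- dish: Loose white round plastic dish, 124 mm across, rim 21 mm high, about 0.16 kg, on the desk; origin at the centre of its underside, z up, x along the orange stripe and rim block (the pointer). Its floor is a shallow cone (8 degrees), 4 mm above the underside at the centre, so a ball rolls to the middle. Its handle, at -x, starts roughly towards the robot.
- dish_grip (a point): Grip point of the dish's blue handle, 80 mm from the dish's centre along its -x, 40 mm above its underside; axes as the dish. The handle is an upright fin 38 mm long in x (-98 to -60 mm from the dish's centre), 14 mm thick in y, 8 to 58 mm above the underside; pinch it across y from above, 60 N is fine.
- dish_seat (a point): Point 19 mm above the dish's underside on its centre line: where the marble's centre lies when the marble rests centred in the dish.
- marble_center (a point): Centre of the marble.
- marble: Loose amber glass ball, 30 mm across, about 35 g, resting on the brass ring at the start; its origin turns with it as it rolls, use marble_center.
- stand: Small brass ring fixed to the desk, 27 mm across, 12 mm high, the marble sits on it with its centre 24 mm above the desk; it may be left or right of the dish. Origin at the centre of its underside.
- camera: Red two-lens camera body (50 x 34 x 70 mm) on a steel stem and round black foot (70 mm across), 140 mm tall in all, fixed to the desk left or right of the dish; origin at the centre of its foot's underside, z up. The dish's pointer must aim at its vertical axis.
- headset: Loose silver plastic headset with black pads lying on the desk on the other side from the camera, about 160 mm (x, cups to band) by 165 mm (y), 80 mm high, bystander.
- cube: Loose clear glass cube, 45 mm, bystander on the other side of the dish from the marble; origin at the centre of its underside.
- cup: Loose round wooden pencil cup with three pencils, 74 mm across, 95 mm high (pencils reach 170 mm), bystander beyond the dish; origin at the centre of its underside.
Things that resemble listed ones, but are neither listed nor needed, are in the scene too. Of the things like the camera, leave any that is pink; of the rest the smaller one is meant. Leave any purple or turquoise look-alike of the dish alone.

How it is judged:
By the outcome, as a careful person would: the job done as asked, in the order asked, and still so for the second after the job is handed in, while the arm keeps its last pose, push and grip.
It also fails if it takes over 64 s, if anything falls off the work surface, if the arm or the gripper's body presses on something with over 40 N, if the wrist force passes 120 N, or if a joint passes its speed limit or range.

## Robot

A 6-joint arm with a two-finger parallel gripper is mounted at the origin on the work surface. World frame = base frame: x ahead of the robot, y to its left, z up, the work surface at z = 0. Lengths are in m, angles in rad, forces in N, time in s.
With the tool pointing down it reaches from about 0.35 to 0.975 m from the base axis. Payload 4.9 kg.
Tool frame: the origin (TCP) lies midway between the tips of the shut fingers; the grasp point (between the pads) lies 19 mm behind it (grasp_offset is the distance from the TCP to the grasp point, in m); z points along the fingers, y is the direction in which the jaws open and shut (so a half turn about z gives the same grasp; the last joint's range is limited). The gripper opens to 85 mm and grips with 20 to 120 N. Pads are 22 mm wide; open, the fingers measure 114 mm over their backs; the gripper's body (76 mm by 85 mm) begins 54 mm behind the grasp point. The pads swing forward as they close: fully open they stand 13 mm farther back than shut.
Start: joints at [-1.312, 0.053, 1.613, -0, 1.476, -0.119], TCP at [0.231, -0.581, 0.231] pointing down, gripper open.
Joint ranges: [-3.01, 3.01], [-1.01, 2.22], [0.06, 2.58], [-1.02, 4.17], [0.09, 2.62], [-3.14, 3.14]. Speed limits (rad/s): [2.57, 2.57, 3.14, 3.14, 3.14, 3.14].

## Interface

Orientations are given as a 3x3 rotation matrix whose columns are the frame's x, y, z axes.
In Python, from cell import get_state, snapshot, calibration, job_done, spot_in, place_of, grasp_offset gives the robot as it stands. The module is installed in compiled form; this text tells all that it offers.
- The arm moves only by the shell command python3 -m crank 'ROWS'. ROWS is JSON, a list of rows, each a list of 3 entries, a list of its own where there are three numbers: the turn, a rotation vector about the tool's x, y, z in units of 6 degrees (1.0 is 6 degrees), then the shift along the tool's x, y, z in units of 40 mm (1.0 is 40 mm), then the closure in counts, from 0 (fully open) to 255 (shut). In form: [[[rx, ry, rz], [dx, dy, dz], grip], ...]. A call has 1 to 10 rows; each row shifts and turns the commanded pose from where the row before left it, along the tool's axes as they then stand; what a row does not reach is not made up. A row lasts 1/12 s, in which the tool goes at most 41.7 mm and 7.16 degrees, less where a joint would pass 70% of its speed; a pose out of reach is approached as far as the arm can. A call is refused whole if a number of a shift passes 1 or a number of a turn 1, either way. A call with a gripper value outside its range is refused whole. The fingers move at their own pace and stop on an object; the grip force is fixed at half the most. Time passes only in rows, so rows that do not move let the fingers close. It gives the time, the measured TCP pose, the force and the opening at its end, in the units of the state.
- get_state(): the state, without advancing time (a new reading comes with each control period).
- snapshot(name): name is "scene" or "top"; returns (picture, depth): 384x512x3 uint8, red, green, blue; 384x512 float32, m along the optical axis (not along the pixel's ray), 0 where there is no reading.
- calibration(name): a dict with "fx", "fy", "cx", "cy" (pixels), "world_from_camera" (4x4, takes a point from camera to world coordinates). Camera axes: x right, y up, looking along -z (the intrinsics and any distortion apply to the point x, -y, -z); pixel columns grow to the right and rows downward; lengths in m; the calibration is good to about 2 mm. A picture is of the moment at which its call begins. calibration takes no time and is no camera call.
- job_done(): hands the job in, once; it reports no verdict.
Trained networks look in the newest picture that a camera, given by its name, has taken for a name from the list of things; names that differ only in an ending like _2 or _b are one class to them, and where a whole thing is asked for, a point or a joint stands for the part that bears it (a point fixed in the world has none). Each returns a list of dicts, best first, with "p" (0 to 1); they miss things now and then, are a little off and sometimes report something else, mostly with a low value. They report only what shows in the picture. A call takes as long as a camera call. They do not tell look-alikes from the thing itself.
- spot_in(thing, camera): "rect" ([centre column, centre row, width, height] in pixels, round what is visible of it).
- place_of(thing, camera): "centre" ([row, column] in pixels: a listed point, or the origin of a listed thing).
The state is a dict: "clock": time; "joints": joint angles; "qd": joint speeds; "effort": joint torques, N m; "tcp_pos": TCP position; "tcp_rot": TCP orientation; "force": force on the tool from outside, world axes, zero at the start; "wrist_torque": the same for the moment, N m; "width": opening from 0.0 (shut) to 1.0 (fully open).
Only numpy, scipy, OpenCV 4.12 (cv2) and the standard library are available. Lean on these libraries where they do the work, as an engineer would, in place of code of your own. Each camera call takes 0.05 s, during which the arm holds its last target. There are 200 camera calls.

## Working session

There is one attempt and no reset: what is moved stays moved. The work goes in short steps, Python scripts to look and compute and a shell command to move; the robot and the scene stay as the last step left them, time stands still between calls to the robot, and variables do not carry over. Pictures are saved under pics/ and viewed, about 8 in all and at most 12, crops included, and the job is handed in when it is done.

```bash
mkdir -p pics
cat > h.py <<'E'
import numpy as np,cv2
from cell import *
def shot(n,name=None):
    im,d=snapshot(n)
    if name: cv2.imwrite('pics/'+name,im[:,:,::-1])
    return im,d
def ray(n,r,c):
    k=calibration(n);T=np.array(k['world_from_camera'])
    v=np.array([(c-k['cx'])/k['fx'],-(r-k['cy'])/k['fy'],-1.])
    return T[:3,3],T[:3,:3]@v
def atz(n,r,c,z):
    o,v=ray(n,r,c);return o+v*(z-o[2])/v[2]
def cloud(n,d):
    k=calibration(n);T=np.array(k['world_from_camera'])
    r,c=np.mgrid[:d.shape[0],:d.shape[1]]
    P=np.stack([(c-k['cx'])/k['fx']*d,-(r-k['cy'])/k['fy']*d,-d],-1)
    return P@T[:3,:3].T+T[:3,3]
E
python3 - <<'E'
from h import *
print(calibration('top'),calibration('scene'))
Z={'dish':0,'dish_grip':.04,'dish_seat':.019,'marble_center':.024,'stand':0,'camera':0,'headset':0,'cube':0,'cup':0}
ims=[]
for n in('top','scene'):
    im,d=shot(n,n+'0.png');ims.append(im)
    for t,z in Z.items():
        for q in place_of(t,n)[:4]:
            r,c=q['centre'];print(n,t,round(q['p'],2),np.round([r,c]),np.round(atz(n,r,c,z),3))
print(get_state(),grasp_offset)
E
```

```text
{'fx': 454.3316710235851, 'fy': 454.3316710235851, 'cx': 255.26257604848882, 'cy': 187.37718581382182, 'world_from_camera': array([[ 0.00652352,  0.99673044, -0.0805349 ,  0.41039704],
       [-0.99994203,  0.0058122 , -0.00906373, -0.0628667 ],
       [-0.00856601,  0.08058936,  0.99671058,  1.48030803],
       [ 0.        ,  0.        ,  0.        ,  1.        ]])} {'fx': 421.62181785070584, 'fy': 421.62181785070584, 'cx': 262.1388242336486, 'cy': 191.40937582959987, 'world_from_camera': array([[ 0.03742804, -0.74449964,  0.6665729 ,  1.37671508],
       [ 0.99916566,  0.01697128, -0.03714778, -0.11368531],
       [ 0.01634391,  0.66740712,  0.74451367,  1.00606962],
       [ 0.        ,  0.        ,  0.        ,  1.        ]])}
top dish 0.84 [246. 199.] [0.339 0.133 0.   ]
top dish 0.76 [184. 221.] [0.541 0.062 0.   ]
top dish 0.57 [227. 269.] [ 0.4   -0.094  0.   ]
top dish 0.23 [134. 155.] [0.707 0.282 0.   ]
top dish_grip 0.75 [208. 251.] [ 0.46  -0.038  0.04 ]
top dish_grip 0.73 [206. 224.] [0.466 0.047 0.04 ]
top dish_grip 0.61 [256. 174.] [0.309 0.203 0.04 ]
top dish_seat 0.
[... 1597 characters left out ...]
00, -8.92216632e-06,
        1.47598158e+00, -1.18973125e-01]), 'qd': array([-0.00040054,  0.00142453,  0.00014654, -0.00098408,  0.00020667,
        0.00135336]), 'effort': array([-1.72564036e-03, -3.93703365e+01, -3.70473611e+01, -6.02891305e-05,
        6.23336055e-04, -1.69458826e-06]), 'tcp_pos': array([ 0.23053857, -0.58091441,  0.2313228 ]), 'tcp_rot': array([[ 9.29490636e-01,  3.68845709e-01,  2.20606750e-06],
       [ 3.68845709e-01, -9.29490635e-01, -4.30406463e-05],
       [-1.38248386e-05,  4.08195763e-05, -9.99999999e-01]]), 'force': array([ 0.30528659, -0.77998249,  0.17072308]), 'wrist_torque': array([-0.02268325, -0.00419582, -0.01028086]), 'width': 1.0003891612503575} 0.0187
```

View pics/top0.png

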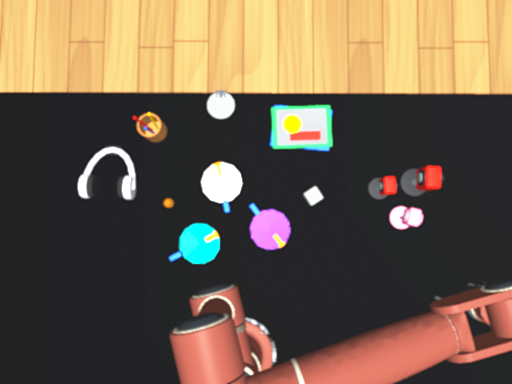

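View pics/scene0.png

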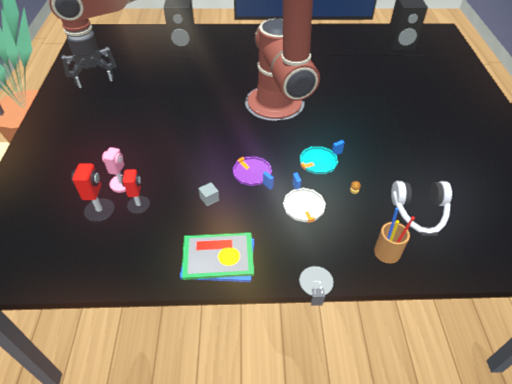

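Look-alikes, by top pixel (col,row):
- **Dish:** white (221,182), turquoise (199,243), purple (269,229) and a clear-grey lid (221,105). I choose the white one.
- **Camera:** small red (380,187), bigger red (420,180) and pink (405,217). I choose the small red one.

Next I refine the positions and check a close crop.

```bash
cat > m.py <<'E'
from h import *
def dish(n,im,d,lo,hi,box):
    P=cloud(n,d);hsv=cv2.cvtColor(im,cv2.COLOR_RGB2HSV)
    x,y,z=P[...,0],P[...,1],P[...,2]
    B=(x>box[0])&(x<box[1])&(y>box[2])&(y<box[3])&(d>0)&(z>lo)&(z<hi)
    H,S,V=hsv[...,0],hsv[...,1],hsv[...,2]
    return P,dict(white=B&(S<50)&(V>130),blue=B&(H>95)&(H<125)&(S>100)&(V>60),orange=B&(H>8)&(H<30)&(S>110)&(V>100),red=B&((H<6)|(H>174))&(S>130)&(V>80))
if __name__=='__main__':
    for n in('top','scene'):
        im,d=shot(n)
        P,M=dish(n,im,d,-.02,.09,(.43,.64,-.02,.16))
        for k in('white','blue','orange'):
            Q=P[M[k]]
            if len(Q)>3:
                print(n,k,len(Q),np.round(np.median(Q,0),3),np.round(Q.min(0),3),np.round(Q.max(0),3))
        pix=np.argwhere(M['white'])[:,::-1].astype(np.float32)
        (c,r),ax,a=cv2.fitEllipse(cv2.convexHull(pix.astype(np.int32)))
        print(' ellipse',c,r,ax,'-> at z=.021',np.round(atz(n,r,c,.021),4))
        P,M=dish(n,im,d,.0,.06,(.42,.54,.18,.29)); Q=P[M['orange']]
        px=np.argwhere(M['orange'])
        print(n,'marble',len(Q),np.round(Q.mean(0),3),Q.min(0).round(3),Q.max(0).round(3),'at .024',atz(n,*px.mean(0),.024).round(4))
        P,M=dish(n,im,d,.04,.2,(.4,.66,-.5,-.38)); Q=P[M['red']]
        print(n,'cam',len(Q),np.round(Q.mean(0),3),Q.min(0).round(3),Q.max(0).round(3))
        x,y,z=np.moveaxis(P,-1,0)
        lumps=(d>0)&(z>.03)&(x>.3)&(x<.75)&(y>-.6)&(y<.4)
        cr=im[120:270,90:440] if n=='top' else im[130:260,90:440]
        cv2.imwrite(f'pics/crop_{n}.png',cv2.resize(cr[:,:,::-1],None,fx=2.2,fy=2.2,interpolation=cv2.INTER_CUBIC))
    a=cv2.imread('pics/crop_top.png');b=cv2.imread('pics/crop_scene.png');v=np.vstack([a,b]);s=min(1,600/v.shape[0]);cv2.imwrite('pics/crop.png',cv2.resize(v,None,fx=s,fy=s))
E
python3 m.py
```

```text
top white 1306 [0.544 0.059 0.01 ] [ 0.48  -0.006 -0.011] [0.617 0.129 0.061]
top blue 66 [0.462 0.039 0.005] [ 0.446  0.029 -0.005] [0.48  0.059 0.064]
top orange 18 [0.613 0.076 0.001] [ 0.6    0.067 -0.004] [0.617 0.087 0.024]
 ellipse 221.234375 181.9659423828125 (41.396240234375, 41.66569137573242) -> at z=.021 [0.5452 0.0604 0.021 ]
top marble 84 [0.477 0.229 0.029] [0.463 0.216 0.001] [0.493 0.251 0.045] at .024 [0.4773 0.2299 0.024 ]
top cam 251 [ 0.527 -0.446  0.135] [ 0.503 -0.472  0.086] [ 0.552 -0.425  0.147]
scene white 1110 [0.538 0.061 0.01 ] [ 0.457 -0.004 -0.004] [0.611 0.133 0.026]
scene blue 106 [0.475 0.042 0.05 ] [ 0.436  0.035 -0.001] [0.491 0.055 0.064]
scene orange 43 [0.605 0.073 0.013] [0.572 0.066 0.007] [0.612 0.086 0.028]
 ellipse 303.8857727050781 204.4012451171875 (34.62018966674805, 42.96630859375) -> at z=.021 [0.551  0.0612 0.021 ]
scene marble 101 [0.486 0.231 0.024] [0.444 0.219 0.   ] [0.497 0.247 0.041] at .024 [0.4852 0.2307 0.024 ]
scene cam 353 [ 0.543 -0.443  0.12 ] [ 0.509 -0.466  0.077] [ 0.558 -0.421  0.144]
```

View pics/crop.png

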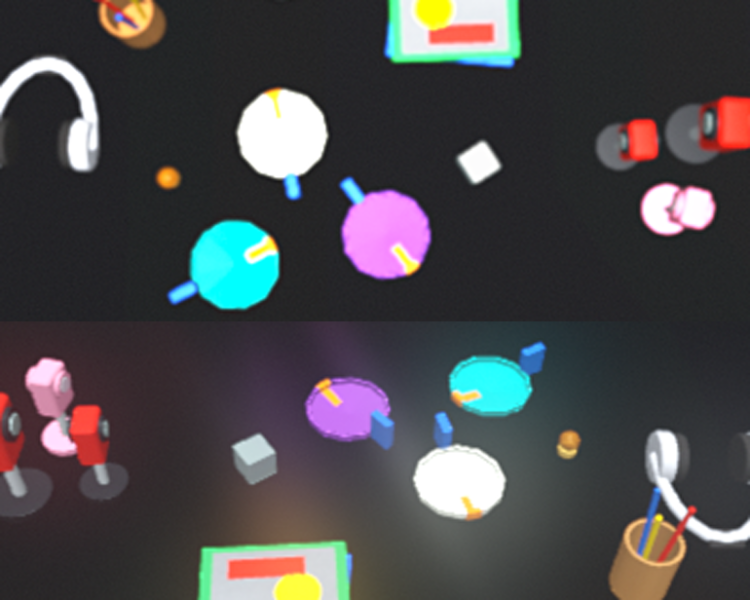

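The crop confirms the white dish at about (0.548, 0.061), yaw about 13° with the handle towards the robot. The marble is at (0.480, 0.230), and the small red camera is at (0.53, -0.445) next to the bigger one. Moving over the marble.

```bash
python3 -m crank '[[[0,0,0],[0.55,-0.69,0],100],[[0,0,0],[0.55,-0.69,0],100],[[0,0,0],[0.55,-0.69,0],100],[[0,0,0],[0.55,-0.69,0],100],[[0,0,0],[0.55,-0.69,0],100],[[0,0,0],[0.55,-0.69,0],100],[[0,0,0],[0.55,-0.69,0],100],[[0,0,0],[0.55,-0.69,0],100],[[0,0,0],[0.55,-0.69,0],100],[[0,0,0],[0.55,-0.69,0],100]]'
python3 -m crank '[[[0,0,0],[0.55,-0.69,0],100],[[0,0,0],[0.55,-0.69,0],100],[[0,0,0],[0.55,-0.69,0],100],[[0,0,0],[0.55,-0.69,0],100],[[0,0,0],[0.55,-0.69,0],100],[[0,0,0],[0.55,-0.69,0],100],[[0,0,0],[0.55,-0.69,0],100],[[0,0,0],[0.55,-0.69,0],100],[[0,0,0],[0.55,-0.69,0],100],[[0,0,0],[0.55,-0.69,0],100]]'
python3 -m crank '[[[0,0,0],[0.55,-0.69,0],100],[[0,0,0],[0.55,-0.69,0],100],[[0,0,0],[0.55,-0.69,0],100],[[0,0,0],[0.55,-0.69,0],100],[[0,0,-1],[0,0,0],100],[[0,0,-1],[0,0,0],100],[[0,0,-1],[0,0,0],100],[[0,0,-1],[0,0,0],100],[[0,0,-1],[0,0,0],100],[[0,0,-1],[0,0,0],100]]'
python3 -m crank '[[[0,0,-1],[0,0,0],100],[[0,0,-1],[0,0,0],100],[[0,0,-1],[0,0,0],100],[[0,0,-1],[0,0,0],100],[[0,0,-1],[0,0,0],100],[[0,0,-1],[0,0,0],100],[[0,0,-1],[0,0,0],100],[[0,0,-1],[0,0,0],100],[[0,0,-1],[0,0,0],100],[[0,0,-1],[0,0,0],100]]'
python3 -m crank '[[[0,0,-1],[0,0,0],100],[[0,0,-1],[0,0,0],100],[[0,0,-1],[0,0,0],100],[[0,0,-1],[0,0,0],100],[[0,0,-1],[0,0,0],100],[[0,0,-1],[0,0,0],100],[[0,0,-1],[0,0,0],100],[[0,0,-1],[0,0,0],100],[[0,0,-1],[0,0,0],100],[[0,0,-1],[0,0,0],100]]'
python3 -m crank '[[[0,0,-1],[0,0,0],100],[[0,0,-1],[0,0,0],100],[[0,0,-0.6],[0,0,0],100],[[0,0,0],[0,0,0],100]]'
```

```text
clock: 1.93
tcp_pos: [0.3333, -0.2417, 0.2315]
tcp_rot: [[0.93, 0.368, 0.001], [0.368, -0.93, -0.001], [0.0, 0.001, -1.0]]
force: [0.1, 0.4, -0.8]
width: 0.61
clock: 2.77
tcp_pos: [0.4361, 0.0964, 0.2317]
tcp_rot: [[0.929, 0.369, 0.001], [0.369, -0.929, -0.0], [0.001, 0.0, -1.0]]
force: [0.6, -0.6, 0.0]
width: 0.609
clock: 3.6
tcp_pos: [0.4769, 0.2296, 0.2313]
tcp_rot: [[0.531, 0.848, 0.0], [0.848, -0.531, -0.0], [0.0, 0.0, -1.0]]
force: [-0.5, -0.3, -0.0]
width: 0.609
clock: 4.43
tcp_pos: [0.477, 0.2296, 0.2314]
tcp_rot: [[-0.469, 0.883, 0.0], [0.883, 0.469, 0.0], [0.0, 0.0, -1.0]]
force: [0.3, 0.5, -0.4]
width: 0.607
clock: 5.27
tcp_pos: [0.477, 0.2295, 0.2314]
tcp_rot: [[-0.999, 0.036, 0.0], [0.036, 0.999, 0.0], [-0.0, 0.0, -1.0]]
force: [0.4, 0.4, 0.3]
width: 0.61
clock: 5.6
tcp_pos: [0.477, 0.2296, 0.2314]
tcp_rot: [[-0.973, -0.23, 0.0], [-0.23, 0.973, 0.0], [-0.0, 0.0, -1.0]]
force: [-0.6, 1.1, -0.8]
width: 0.608
```

```bash
python3 -m crank '[[[0,0,0],[-0.05,0,0.8],100],[[0,0,0],[0,0,0.9],100],[[0,0,0],[0,0,0.9],100],[[0,0,0],[0,0,0.8],100],[[0,0,0],[0,0,0.6],100],[[0,0,0],[0,0,0.5],100],[[0,0,0],[0,0,0.4],100],[[0,0,0],[0,0,0.3],100],[[0,0,0],[0,0,0.28],100],[[0,0,0],[0,0,0],100]]'
python3 -m crank '[[[0,0,0],[0,0,0],130],[[0,0,0],[0,0,0],150],[[0,0,0],[0,0,0],160],[[0,0,0],[0,0,0],170],[[0,0,0],[0,0,0],180],[[0,0,0],[0,0,0],255],[[0,0,0],[0,0,0],255],[[0,0,0],[0,0,0],255]]'
python3 - <<'E'
from h import *
im,_=shot('scene');cv2.imwrite('pics/g.png',cv2.resize(im[110:260,230:430,::-1],None,fx=3,fy=3))
E
```

```text
clock: 6.43
tcp_pos: [0.4774, 0.2295, 0.0099]
tcp_rot: [[-0.974, -0.228, -0.004], [-0.228, 0.974, -0.001], [0.004, -0.0, -1.0]]
force: [-0.1, 0.0, -0.8]
width: 0.609
clock: 7.1
tcp_pos: [0.4801, 0.2306, 0.0137]
tcp_rot: [[-0.973, -0.229, 0.002], [-0.229, 0.973, 0.001], [-0.003, 0.001, -1.0]]
force: [-1.4, 1.1, 6.0]
width: 0.315
```

View pics/g.png

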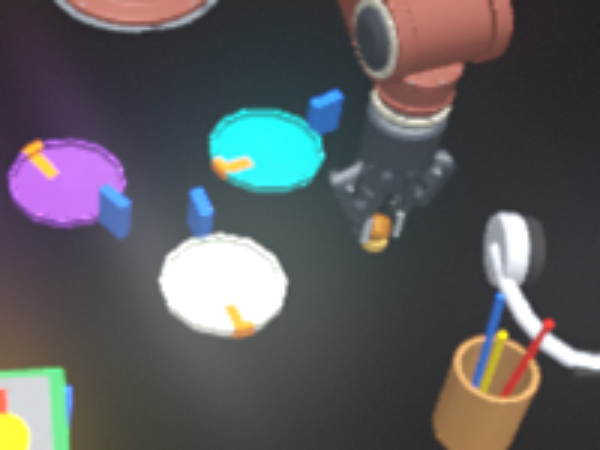

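```bash
python3 -m crank '[[[0,0,0],[0,0,-0.2],255],[[0,0,0],[0,0,-0.4],255],[[0,0,0],[0,0,-0.6],255],[[0,0,0],[0,0,-0.6],255],[[0,0,0],[0,0,-0.5],255],[[0,0,0],[0,0,-0.2],255],[[0,0,0],[0,0,0],255]]'
python3 - <<'E'
from h import *
s=get_state();print(s['tcp_pos'],s['width'],s['force'])
im,_=shot('scene');cv2.imwrite('pics/g2.png',cv2.resize(im[110:260,230:430,::-1],None,fx=3,fy=3))
for q in place_of('marble_center','scene')[:2]:print(q,[atz('scene',*q['centre'],z) for z in(.09,.1,.11)])
E
```

```text
clock: 7.73
tcp_pos: [0.4805, 0.2304, 0.1149]
tcp_rot: [[-0.973, -0.229, 0.005], [-0.229, 0.973, 0.001], [-0.005, 0.0, -1.0]]
force: [-0.4, -0.4, -0.8]
width: 0.317
[0.48050403 0.23038402 0.11486825] 0.31738146761579733 [-0.39119146 -0.38874306 -0.79891373]
{'centre': [160.8, 359.0], 'p': 0.56} [array([0.43455342, 0.24083444, 0.09      ]), array([0.44483825, 0.23696443, 0.1       ]), array([0.45512307, 0.23309442, 0.11      ])]
```

View pics/g2.png

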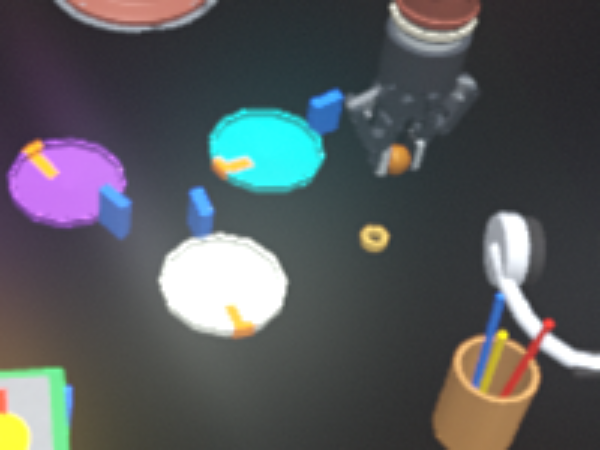

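Run:
```python
from h import *
print(atz('scene',189.3,354.7,.009))
im,d=shot('scene')
hsv=cv2.cvtColor(im,cv2.COLOR_RGB2HSV);H,S,V=np.moveaxis(hsv,-1,0)
m=(H>8)&(H<35)&(S>80)&(V>90);m[:178]=0;m[200:]=0;m[:,:340]=0;m[:,370:]=0
p=np.argwhere(m);print(len(p),p.mean(0),p.min(0),p.max(0),atz('scene',*((p.min(0)+p.max(0))/2),.007))
m=(H>8)&(H<35)&(S>100)&(V>90);m[:150]=0;m[172:]=0;m[:,:350]=0;m[:,380:]=0
p=np.argwhere(m);print(len(p),p.mean(0),p.min(0),p.max(0))
c=(p.min(0)+p.max(0))/2
o,v=ray('scene',*c)
for z in(.12,.125,.13,.135):print(z,atz('scene',*c,z))
for n in('top','scene'):
    im,d=shot(n)
    for t,z in(('dish_seat',.019),('dish',0),('dish_grip',.04)):
        for q in place_of(t,n)[:3]:print(n,t,round(q['p'],2),atz(n,*q['centre'],z).round(4))
```

```text
[0.48171411 0.23316706 0.009     ]
79 [188.88607595 354.34177215] [185 350] [193 359] [0.47860847 0.23345702 0.007     ]
58 [162.96551724 361.96551724] [158 359] [168 365]
0.12 [0.47510469 0.23650758 0.12      ]
0.125 [0.48019238 0.23453148 0.125     ]
0.13 [0.48528008 0.23255538 0.13      ]
0.135 [0.49036777 0.23057927 0.135     ]
top dish_seat 0.58 [0.543  0.0532 0.019 ]
top dish_seat 0.57 [0.3569 0.1319 0.019 ]
top dish_seat 0.55 [ 0.3883 -0.0948  0.019 ]
top dish 0.92 [0.3365 0.137  0.    ]
top dish 0.71 [0.5382 0.0585 0.    ]
top dish 0.56 [ 0.3931 -0.0868  0.    ]
top dish_grip 0.92 [ 0.4567 -0.0443  0.04  ]
top dish_grip 0.88 [0.3069 0.1859 0.04  ]
top dish_grip 0.59 [0.4638 0.0375 0.04  ]
scene dish_seat 0.9 [0.5397 0.0639 0.019 ]
scene dish_seat 0.69 [ 0.3934 -0.0942  0.019 ]
scene dish 0.87 [0.3523 0.1333 0.    ]
scene dish 0.62 [0.5569 0.0678 0.    ]
scene dish 0.57 [ 0.3915 -0.0902  0.    ]
scene dish_grip 0.92 [ 0.4485 -0.048   0.04  ]
scene dish_grip 0.88 [0.2997 0.2134 0.04  ]
scene dish_grip 0.58 [0.47   0.0559 0.04  ]
```

```bash
python3 -m crank '[[[0,0,0],[-0.05,-0.4,0],255],[[0,0,0],[-0.09,-0.65,0],255],[[0,0,0],[-0.09,-0.65,0],255],[[0,0,0],[-0.09,-0.65,0],255],[[0,0,0],[-0.09,-0.65,0],255],[[0,0,0],[-0.09,-0.65,0],255],[[0,0,0],[-0.07,-0.5,0],255],[[0,0,0],[-0.05,-0.37,0],255],[[0,0,0],[0,0,0],255]]'
python3 -m crank '[[[0,0,0],[0,0,0.5],255],[[0,0,0],[0,0,0.6],255],[[0,0,0],[0,0,0.5],255],[[0,0,0],[0,0,0.3],255],[[0,0,0],[0,0,0.2],255],[[0,0,0],[0,0,0],255],[[0,0,0],[0,0,0],255]]'
python3 - <<'E'
from h import *
print(get_state()['tcp_pos'])
a,_=shot('scene');b,_=shot('top')
cv2.imwrite('pics/p1.png',np.hstack([cv2.resize(x[:,:,::-1],(390,390),interpolation=cv2.INTER_CUBIC) for x in(a[150:240,255:345],b[140:230,175:265])]))
E
```

```text
clock: 9.03
tcp_pos: [0.5455, 0.0573, 0.1123]
tcp_rot: [[-0.974, -0.226, 0.001], [-0.226, 0.974, -0.001], [-0.001, -0.001, -1.0]]
force: [-0.6, -0.7, -0.7]
width: 0.312
clock: 9.62
tcp_pos: [0.5447, 0.06, 0.0284]
tcp_rot: [[-0.973, -0.229, 0.0], [-0.229, 0.973, 0.0], [-0.0, 0.0, -1.0]]
force: [-0.4, 0.2, 0.3]
width: 0.311
[0.54469558 0.05999092 0.02842236]
```

View pics/p1.png

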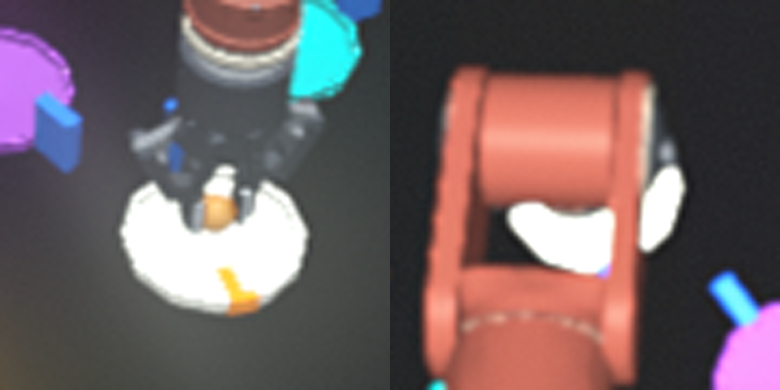

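```bash
python3 -m crank '[[[0,0,0],[0,0,0.14],255],[[0,0,0],[0,0,0.12],255],[[0,0,0],[0,0,0.1],255],[[0,0,0],[0,0,0.06],255],[[0,0,0],[0,0,0.04],255],[[0,0,0],[0,0,0],255],[[0,0,0],[0,0,0],255]]'
```

```text
clock: 10.3
tcp_pos: [0.5446, 0.0597, 0.0097]
tcp_rot: [[-0.973, -0.229, 0.0], [-0.229, 0.973, 0.0], [-0.0, -0.0, -1.0]]
force: [0.6, -0.5, -0.2]
width: 0.313
```

```bash
python3 -m crank '[[[0,0,0],[0,0,0.03],255],[[0,0,0],[0,0,0],255]]'
python3 -m crank '[[[0,0,0],[0,0,0],165],[[0,0,0],[0,0,0],155],[[0,0,0],[0,0,0],145],[[0,0,0],[0,0,0],130],[[0,0,0],[0,0,0],110],[[0,0,0],[0,0,0],100],[[0,0,0],[0,0,0],100]]'
python3 -m crank '[[[0,0,0],[0,0,-0.1],100],[[0,0,0],[0,0,-0.3],100],[[0,0,0],[0,0,-0.6],100],[[0,0,0],[0,0,-0.8],100],[[0,0,0],[0,0,-0.8],100],[[0,0,0],[0,0,-0.5],100],[[0,0,0],[0.6,0,0],100],[[0,0,0],[0.8,0,0],100],[[0,0,0],[0.6,0,0],100],[[0,0,0],[0,0,0],100]]'
python3 - <<'E'
from h import *
from m import dish
a,d=shot('scene')
cv2.imwrite('pics/p2.png',cv2.resize(a[150:240,240:370,::-1],None,fx=6,fy=6,interpolation=cv2.INTER_CUBIC))
b,_=shot('top');
for n,im in(('scene',a),('top',b)):
  for t,z in(('dish_seat',.019),('dish',0),('dish_grip',.04),('marble_center',.019)):
    for q in place_of(t,n)[:4]:
      p=atz(n,*q['centre'],z)
      if abs(p[1]-.05)<.06 and p[0]>.42:print(n,t,round(q['p'],2),p.round(4),np.round(q['centre']))
E
```

```text
clock: 10.47
tcp_pos: [0.545, 0.0597, 0.0096]
tcp_rot: [[-0.973, -0.229, 0.0], [-0.229, 0.973, 0.0], [-0.0, -0.0, -1.0]]
force: [-2.2, 1.1, 6.1]
width: 0.31
clock: 11.05
tcp_pos: [0.5444, 0.0597, 0.0084]
tcp_rot: [[-0.973, -0.229, -0.0], [-0.229, 0.973, 0.0], [0.0, 0.0, -1.0]]
force: [-0.0, 0.7, 0.2]
width: 0.605
clock: 11.88
tcp_pos: [0.4633, 0.0411, 0.1326]
tcp_rot: [[-0.973, -0.229, -0.001], [-0.229, 0.973, -0.0], [0.001, 0.0, -1.0]]
force: [-0.6, -0.4, 0.6]
width: 0.608
scene dish_seat 0.6 [0.5468 0.0733 0.019 ] [204. 308.]
scene dish 0.8 [0.5485 0.0672 0.    ] [208. 305.]
scene dish_grip 0.96 [0.4749 0.0419 0.04  ] [182. 296.]
scene marble_center 0.64 [0.537  0.0502 0.019 ] [201. 300.]
scene marble_center 0.44 [0.4482 0.0459 0.019 ] [180. 296.]
top dish_seat 0.76 [0.5479 0.0613 0.019 ] [181. 221.]
top dish 0.72 [0.5405 0.0582 0.    ] [184. 222.]
top dish_grip 0.37 [0.5363 0.0629 0.04  ] [184. 220.]
top marble_center 0.56 [0.5524 0.0633 0.019 ] [180. 220.]
```

View pics/p2.png

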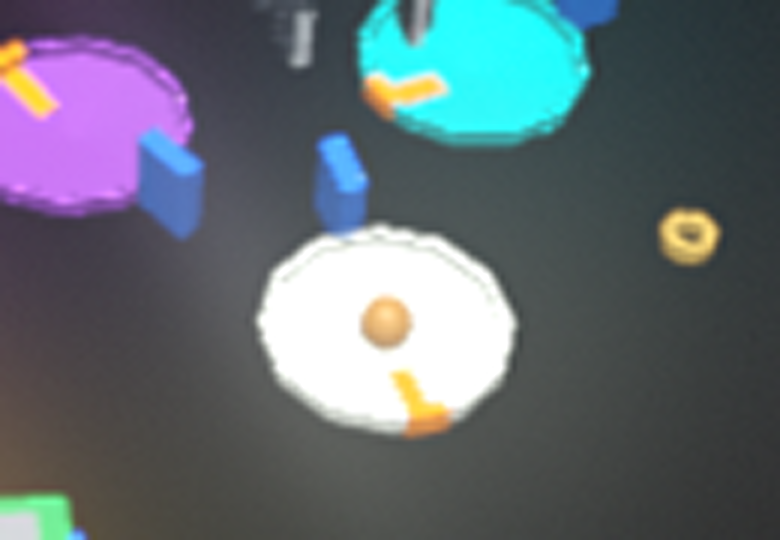

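Marble (386,323 in the crop) lies in the middle of the white dish, with the handle top at (343,162) and the pointer block at (428,415). Now I work out the handle pose.

Run:
```python
from h import *
from m import dish
h=atz('scene',150+162/6,240+343/6,.058);c=atz('scene',150+323/6,240+386/6,.019);p=atz('scene',150+412/6,240+428/6,.022)
print(h,c,p,[np.degrees(np.arctan2(*(b-a)[1::-1])) for a,b in((h,c),(c,p),(h,p))])
im,d=shot('scene');P,M=dish('scene',im,d,.052,.075,(.43,.52,.0,.09));Q=P[M['blue']];print(len(Q),Q.mean(0))
px=np.argwhere(M['blue']).mean(0);print(px,atz('scene',*px,.058))
s=get_state();R=s['tcp_rot'];yaw=np.degrees(np.arctan2(R[1,0],R[0,0]));print(yaw)
```

```text
[0.47002327 0.04522066 0.058     ] [0.54712151 0.06318834 0.019     ] [0.60765413 0.07747001 0.022     ] [np.float64(13.118582006220983), np.float64(13.275222465151082), np.float64(13.187500140959424)]
47 [0.47152657 0.04466608 0.05725762]
[177.53191489 297.0212766 ] [0.47230668 0.04455281 0.058     ]
-166.7446650539228
```

```bash
python3 -m crank '[[[0,0,0],[-0.12,0,0.2],100],[[0,0,0],[0,0,0.5],100],[[0,0,0],[0,0,0.6],100],[[0,0,0],[0,0,0.6],100],[[0,0,0],[0,0,0.5],100],[[0,0,0],[0,0,0.28],100],[[0,0,0],[0,0,0.1],100],[[0,0,0],[0,0,0],100],[[0,0,0],[0,0,0],100]]'
python3 -m crank '[[[0,0,0],[0,0,0],130],[[0,0,0],[0,0,0],160],[[0,0,0],[0,0,0],175],[[0,0,0],[0,0,0],185],[[0,0,0],[0,0,0],192],[[0,0,0],[0,0,0],199],[[0,0,0],[0,0,0],206],[[0,0,0],[0,0,0],213],[[0,0,0],[0,0,0],220],[[0,0,0],[0,0,0],227]]'
python3 -m crank '[[[0,0,0],[0,0,0],235],[[0,0,0],[0,0,0],255],[[0,0,0],[0,0,0],255],[[0,0,0],[0,0,0],255],[[0,0,0],[0,0,0],255]]'
python3 - <<'E'
from h import *
a,d=shot('scene');print(get_state()['wrist_torque'])
cv2.imwrite('pics/p3.png',cv2.resize(a[150:240,240:370,::-1],None,fx=6,fy=6,interpolation=cv2.INTER_CUBIC))
E
```

```text
clock: 13.18
tcp_pos: [0.4721, 0.0424, 0.022]
tcp_rot: [[-0.973, -0.229, 0.001], [-0.229, 0.973, -0.0], [-0.001, -0.0, -1.0]]
force: [-0.7, 0.5, -0.4]
width: 0.612
clock: 14.02
tcp_pos: [0.4712, 0.0426, 0.0214]
tcp_rot: [[-0.973, -0.229, -0.0], [-0.229, 0.973, 0.0], [0.0, 0.0, -1.0]]
force: [-1.3, 1.0, 1.6]
width: 0.156
clock: 14.43
tcp_pos: [0.4712, 0.0425, 0.0214]
tcp_rot: [[-0.973, -0.229, -0.0], [-0.229, 0.973, 0.0], [0.0, 0.0, -1.0]]
force: [-2.7, 0.8, 3.4]
width: 0.154
[0.21973519 0.23961711 0.03195168]
```

View pics/p3.png

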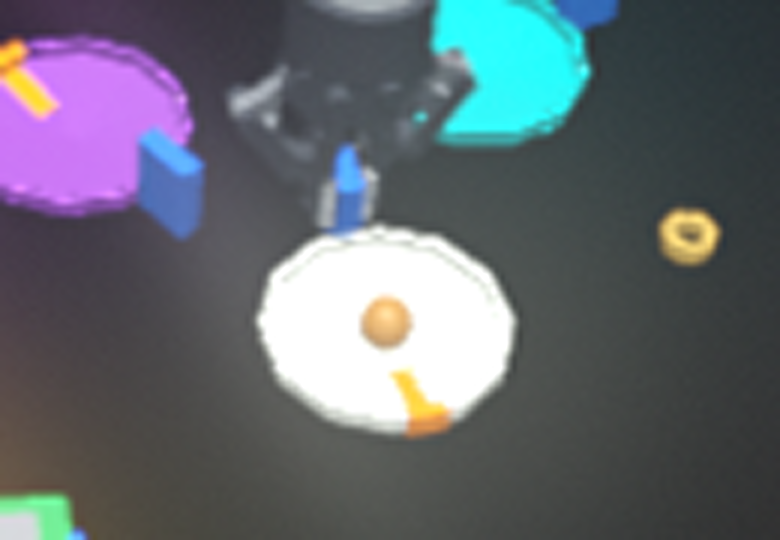

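```bash
python3 -m crank '[[[0,0,0],[0,0,-0.1],255],[[0,0,0],[0,0,-0.15],255],[[0,0,0],[0,0,-0.25],255],[[0,0,0],[0,0,-0.35],255],[[0,0,0],[0,0,-0.4],255],[[0,0,0],[0,0,-0.4],255],[[0,0,0],[0,0,-0.35],255],[[0,0,0],[0,0,-0.25],255],[[0,0,0],[0,0,-0.15],255],[[0,0,0],[0,0,-0.1],255]]'
python3 -m crank '[[[0,0,0],[0,0,0],255],[[0,0,0],[0,0,0],255],[[0,0,0],[0,0,0],255]]'
cat > lev.py <<'E'
from h import *
import sys
# fit rim tilt: white pixels' depth plane in both views
for n in('scene','top'):
    a,d=shot(n);P=cloud(n,d);hsv=cv2.cvtColor(a,cv2.COLOR_RGB2HSV)
    m=(hsv[...,1]<60)&(hsv[...,2]>130)&(d>0)&(P[...,2]>.09)&(P[...,2]<.16)&(abs(P[...,0]-.52)<.15)&(abs(P[...,1]-.03)<.16)
    Q=P[m];
    if len(Q)<100: print(n,len(Q));continue
    A=np.c_[Q[:,:2]-Q[:,:2].mean(0),np.ones(len(Q))]
    c=np.linalg.lstsq(A,Q[:,2],rcond=None)[0];print(n,len(Q),Q.mean(0).round(4),'slope deg',np.degrees(c[:2]).round(2),c[2])
    if n=='scene':
        r,q=np.argwhere(m).mean(0).astype(int);cv2.imwrite('pics/'+sys.argv[1],cv2.resize(a[max(r-45,0):r+45,q-65:q+65,::-1],None,fx=6,fy=6,interpolation=cv2.INTER_CUBIC));print('crop origin',max(r-45,0),q-65)
s=get_state();print(s['tcp_pos'],s['tcp_rot'].round(3).tolist(),s['force'],s['wrist_torque'])
E
python3 lev.py p4.png
```

```text
clock: 15.32
tcp_pos: [0.4716, 0.0424, 0.1224]
tcp_rot: [[-0.973, -0.229, 0.001], [-0.229, 0.973, -0.0], [-0.001, -0.001, -1.0]]
force: [1.0, -0.6, -1.9]
width: 0.157
clock: 15.57
tcp_pos: [0.4706, 0.0425, 0.1203]
tcp_rot: [[-0.973, -0.229, -0.002], [-0.229, 0.973, 0.0], [0.002, 0.001, -1.0]]
force: [-0.3, 0.3, -1.8]
width: 0.157
scene 1103 [0.5397 0.0621 0.1121] slope deg [-2.85 -1.  ] 0.11212432196187105
crop origin 136 241
top 718 [0.5665 0.0583 0.1104] slope deg [ 2.64 -0.18] 0.11037095684410757
[0.47063497 0.04248411 0.12029088] [[-0.973, -0.229, -0.002], [-0.229, 0.973, 0.0], [0.002, 0.001, -1.0]] [ 0.18147748 -0.01740691 -2.32254053] [-0.02454844  0.14020843  0.04062498]
```

View pics/p4.png

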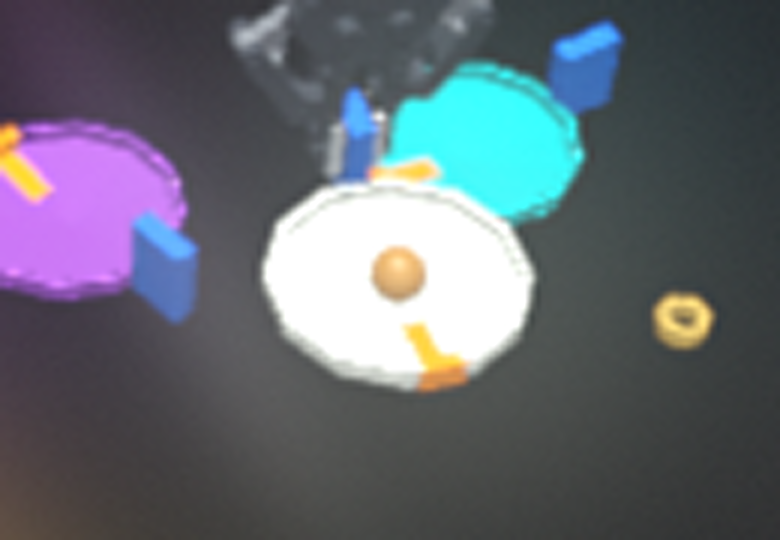

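```bash
python3 -m crank '[[[0,0,0.1],[0,0,0],255],[[0,0,0.2],[0,0,0],255],[[0,0,0.3],[0,0,0],255],[[0,0,0.4],[0,0,0],255],[[0,0,0.5],[0,0,0],255],[[0,0,0.6],[0,0,0],255],[[0,0,0.6],[0,0,0],255],[[0,0,0.6],[0,0,0],255],[[0,0,0.6],[0,0,0],255],[[0,0,0.6],[0,0,0],255]]'
python3 -m crank '[[[0,0,0.6],[0,0,0],255],[[0,0,0.6],[0,0,0],255],[[0,0,0.6],[0,0,0],255],[[0,0,0.6],[0,0,0],255],[[0,0,0.6],[0,0,0],255],[[0,0,0.6],[0,0,0],255],[[0,0,0.6],[0,0,0],255],[[0,0,0.6],[0,0,0],255],[[0,0,0.6],[0,0,0],255],[[0,0,0.6],[0,0,0],255]]'
python3 -m crank '[[[0,0,0.6],[0,0,0],255],[[0,0,0.6],[0,0,0],255],[[0,0,0.6],[0,0,0],255],[[0,0,0.6],[0,0,0],255],[[0,0,0.6],[0,0,0],255],[[0,0,0.5],[0,0,0],255],[[0,0,0.4],[0,0,0],255],[[0,0,0.3],[0,0,0],255],[[0,0,0.2],[0,0,0],255],[[0,0,0.1],[0,0,0],255]]'
python3 -m crank '[[[0,0,0],[0,0,0],255],[[0,0,0],[0,0,0],255],[[0,0,0],[0,0,0],255],[[0,0,0],[0,0,0],255]]'
python3 lev.py p5.png
```

```text
clock: 16.5
tcp_pos: [0.4712, 0.0425, 0.1211]
tcp_rot: [[-0.97, 0.242, -0.0], [0.242, 0.97, 0.0], [0.0, 0.0, -1.0]]
force: [-0.3, -0.4, -2.2]
width: 0.156
clock: 17.33
tcp_pos: [0.4712, 0.0426, 0.1211]
tcp_rot: [[-0.643, 0.766, -0.0], [0.766, 0.643, 0.0], [0.0, 0.0, -1.0]]
force: [0.3, -0.6, -2.5]
width: 0.155
clock: 18.17
tcp_pos: [0.4713, 0.0425, 0.1212]
tcp_rot: [[-0.228, 0.974, -0.0], [0.974, 0.228, 0.0], [0.0, 0.0, -1.0]]
force: [0.7, -0.6, -2.9]
width: 0.152
clock: 18.5
tcp_pos: [0.4713, 0.0425, 0.1213]
tcp_rot: [[-0.229, 0.973, 0.0], [0.973, 0.229, 0.0], [0.0, 0.0, -1.0]]
force: [1.3, -0.2, -2.7]
width: 0.158
scene 1011 [ 0.4871 -0.0263  0.1129] slope deg [0.08 2.05] 0.11291400108349652
crop origin 123 210
top 931 [ 0.4875 -0.0469  0.1119] slope deg [ 0.07 -1.56] 0.11189028556545227
[0.47127969 0.04250379 0.12129397] [[-0.229, 0.973, 0.0], [0.973, 0.229, 0.0], [0.0, 0.0, -1.0]] [ 0.75046665 -0.01037145 -2.17501187] [ 0.1075405   0.04650861 -0.0198622 ]
```

View pics/p5.png

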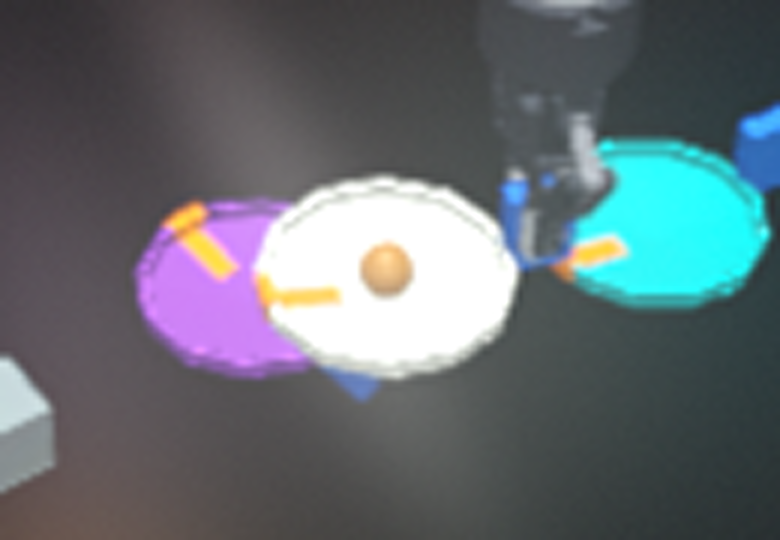

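Run:
```python
from h import *
an=lambda a,b:np.degrees(np.arctan2(*(b-a)[1::-1]))
c=atz('scene',123+271/6,210+386/6,.118)
a=atz('scene',123+295/6,210+336/6,.106);b=atz('scene',123+297/6,210+270/6,.112)
print('marble',c,a,b,'stripe yaw',an(a,b),an(c,b),an(c,a))
for n in('top','scene'):
    im,d=shot(n);P=cloud(n,d);hsv=cv2.cvtColor(im,cv2.COLOR_RGB2HSV);H,S,V=np.moveaxis(hsv,-1,0)
    m=(d>0)&(abs(P[...,0]-.53)<.07)&(P[...,1]<-.39)&(P[...,1]>-.49)
    red=m&((H<6)|(H>174))&(S>130)&(V>80)&(P[...,2]>.125);Q=P[red];print(n,'head top',len(Q),Q.mean(0),Q.min(0),Q.max(0))
    f=(abs(P[...,2])<.03)&m&(V>45)&(S<90);p=np.argwhere(f)
    print('foot',len(p),p.min(0),p.max(0),'bbox ctr',atz(n,*((p.min(0)+p.max(0))/2),.006))
    for q in place_of('camera',n)[:4]:print(q['p'],atz(n,*q['centre'],0))
im,_=shot('scene');t,_=shot('top')
cv2.imwrite('pics/cam.png',np.hstack([cv2.resize(x[:,:,::-1],(390,390),interpolation=cv2.INTER_CUBIC) for x in(im[155:225,100:170],t[150:220,350:420])]))
```

```text
marble [ 0.48954518 -0.02957807  0.118     ] [ 0.49391149 -0.05433749  0.106     ] [ 0.50048161 -0.08743167  0.112     ] stripe yaw -78.7711861628199 -79.295338201258 -79.99876217024656
top head top 223 [ 0.52807578 -0.44692865  0.13885437] [ 0.50443038 -0.47046519  0.12503422] [ 0.55236322 -0.42561992  0.15025702]
foot 263 [175 367] [199 387] bbox ctr [ 0.53305745 -0.44491775  0.006     ]
0.66 [ 0.53683766 -0.44782367  0.        ]
0.61 [ 0.44543216 -0.51927451  0.        ]
0.57 [ 0.5506013  -0.56291973  0.        ]
scene head top 189 [ 0.53641167 -0.44418875  0.13770794] [ 0.50787005 -0.46530979  0.12511678] [ 0.55793592 -0.42749101  0.14453637]
foot 1027 [189 121] [225 159] bbox ctr [ 0.53693271 -0.44051669  0.006     ]
0.86 [ 0.43527048 -0.51493249  0.        ]
0.8 [ 0.53662287 -0.445403    0.        ]
0.73 [ 0.55707648 -0.5605257   0.        ]
```

View pics/cam.png

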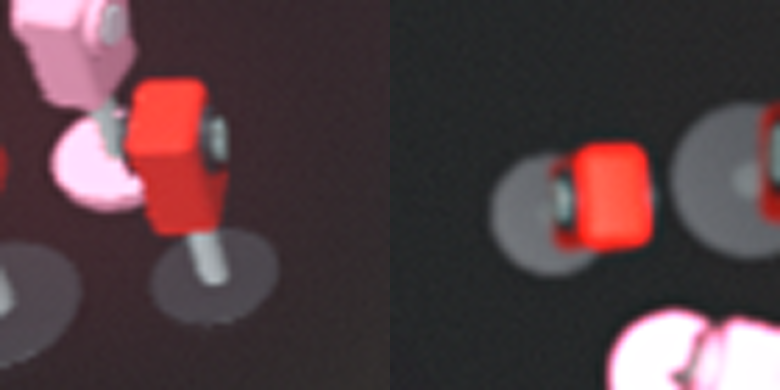

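```bash
python3 -m crank '[[[0,0,0.1],[0,0,0],255],[[0,0,0.2],[0,0,0],255],[[0,0,0.2],[0,0,0],255],[[0,0,0.2],[0,0,0],255],[[0,0,0.15],[0,0,0],255],[[0,0,0.1],[0,0,0],255],[[0,0,0],[0,0,0],255],[[0,0,0],[0,0,0],255],[[0,0,0],[0,0,0],255],[[0,0,0],[0,0,0],255]]'
python3 lev.py p6.png
python3 - <<'E'
from h import *
R=get_state()['tcp_rot'];print('tool yaw-180',np.degrees(np.arctan2(R[1,0],R[0,0]))-180)
for n in('scene','top'):
    im,d=shot(n);P=cloud(n,d);hsv=cv2.cvtColor(im,cv2.COLOR_RGB2HSV);H,S,V=np.moveaxis(hsv,-1,0)
    o=(H>12)&(H<32)&(S>90)&(V>120)&(abs(P[...,2]-.11)<.035)&(abs(P[...,0]-.49)<.06)&(P[...,1]<-.05)&(P[...,1]>-.13)
    p=np.argwhere(o);W=np.array([atz(n,*q,.112) for q in p]);tcp=get_state()['tcp_pos']
    m=W.mean(0);v,e=np.linalg.eigh(np.cov(W[:,:2].T));k=e[:,1]*-np.sign(e[1,1])
    print(n,len(p),m,'axis',np.degrees(np.arctan2(k[1],k[0])),'tcp->stripe',np.degrees(np.arctan2(*(m-tcp)[1::-1])),'stripe->cam',np.degrees(np.arctan2(-.447-m[1],.531-m[0])))
    if n=='top':cv2.imwrite('pics/t6.png',cv2.resize(im[170:260,200:330,::-1],None,fx=6,fy=6,interpolation=cv2.INTER_CUBIC))
a=cv2.imread('pics/p6.png');b=cv2.imread('pics/t6.png');cv2.imwrite('pics/f6.png',cv2.resize(np.hstack([a,b]),(800,277)))
E
```

```text
clock: 19.73
tcp_pos: [0.4713, 0.0425, 0.1213]
tcp_rot: [[-0.131, 0.991, -0.0], [0.991, 0.131, 0.0], [0.0, -0.0, -1.0]]
force: [0.3, 0.1, -2.5]
width: 0.16
scene 1006 [ 0.4798 -0.0278  0.1129] slope deg [0.16 2.01] 0.11285668795449223
crop origin 122 209
top 948 [ 0.4788 -0.0475  0.1117] slope deg [ 0.14 -1.3 ] 0.11172271368466154
[0.47127335 0.0424695  0.12131047] [[-0.131, 0.991, -0.0], [0.991, 0.131, 0.0], [0.0, -0.0, -1.0]] [ 0.20870231 -0.28564786 -2.22190341] [0.13449934 0.02570683 0.00664907]
tool yaw-180 -82.45162824017247
scene 31 [ 0.48643598 -0.07800914  0.112     ] axis -102.4567532907973 tcp->stripe -82.8307716017948 stripe->cam -83.11358644841653
top 37 [ 0.48664985 -0.08375512  0.112     ] axis -82.24541738737298 tcp->stripe -83.05823729628814 stripe->cam -83.03896171553464
```

View pics/f6.png

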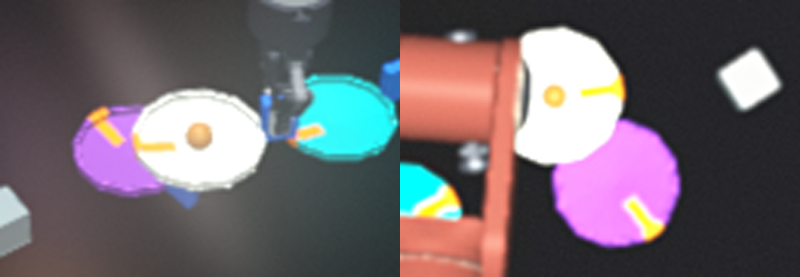

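```bash
python3 -m crank '[[[0,0,0],[0,0,0],255],[[0,0,0],[0,0,0],255],[[0,0,0],[0,0,0],255],[[0,0,0],[0,0,0],255],[[0,0,0],[0,0,0],255],[[0,0,0],[0,0,0],255]]'; python3 -c "
from cell import *
print(job_done())"
```

```text
clock: 20.43
tcp_pos: [0.4713, 0.0425, 0.1213]
tcp_rot: [[-0.131, 0.991, -0.0], [0.991, 0.131, -0.0], [-0.0, -0.0, -1.0]]
force: [-0.6, 0.6, -1.9]
width: 0.155
the job is handed in; nothing more can be done
None
```

I set the marble down in the middle of the white dish and let go. I then lifted the dish by its handle about 100 mm straight up and turned it about 96° clockwise. I handed the job in at 20.4 s, with the dish held still in the air.

**Last checks:**
- **Marble:** it still sat in the centre of the dish in both camera pictures.
- **Pointer:** the tool's heading is -82.5°. The bearing from the orange stripe to the small red camera is about -83.1°, so they agree to about 0.6°. I placed the camera to about 5 mm, which could add another 0.6°.
- **Bystanders:** I never moved near or touched the headset, glass cube and pencil cup. I did not look at the headset or cup again at the end; the last picture of them is from just after I picked up the marble.

**Where the checks disagreed:**
- **Level:** the tool is exactly vertical. Depth-based slope fits of the dish gave +2.0° from the scene camera and -1.3° from the top one. I took these as noise, since the marble stayed centred.
- **Stripe direction:** the stripe fit from the scene camera gave -102°, far from the top camera's -82°. It used few pixels on a raised block, so I disregarded it.

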